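Bring the last bearing ball to the opened welding turntable

TASK

I am refitting the welding turntable and one ball is still missing from its ball race. Take the lid off the blue pot by its knob and set it down flat on a clear piece of bench, knob up; then lift out the ball tray by its red handle and carry it level, so that the loose ball stays in its pocket, to the turntable base. The bench is gritty, so do not put the tray down: finish holding it level and still about 10 cm above the bench, a finger's breadth outside the turntable base (beside it, not over it) on the side of the gap in the race, so that I can pick the ball across; leave the pot and everything else on the bench where it is.

Things in the scene. Friction and masses are not known exactly. Their poses are not given: they have to be found in the camera images.
- pot: open round blue steel pot standing loose on the bench, 128 mm outer diameter, 122 mm inner, 80 mm high, floor 3 mm thick, 0.9 kg; origin at the centre of its underside, z up; the bench round it is free from its front edge at x = 0.34 back to x = 0.70 (a torch, tubs and stores stand beyond), between an open socket case on the left (y above 0.02 where x is over 0.5) and a basket on the right (y below -0.51 where x is over 0.5), but for the things listed below
- lid: loose blue round lid resting in the pot's mouth: a plug 114 mm across and 5 mm deep drops into the mouth (4 mm play all round), a flange 136 mm across lies on the rim; 0.25 kg; origin at the centre of the plug's flat underside (75 mm above the bench while on the pot, 0 when set down flat on the bench); overall 50 mm high; z up through the knob
- lid_knob (a point): middle of the lid's black cylindrical knob, 30 mm in diameter and 22 mm high, on the lid's axis, 39 mm above the lid's origin; 14 mm of steel stem shows between knob and lid
- tray: round aluminium ball tray standing loose on the pot's floor, 96 mm across with an 8 mm outer rim, about 0.25 kg with the ball; four round pockets, one of them holding the ball; origin at the centre of its underside, z up; a handle spans it like a bucket bail along the tray's y axis: two flat upright strips at y = -43 and +43 mm carry a red grip bar
- tray_grip (a point): middle of the tray's red grip bar, 60 mm above the tray's origin; the bar is 85 mm long along the tray's y, 12 mm thick along its x (grip across this) and 16 mm tall; its top lies 9 mm below the pot's rim while the tray stands in the pot, and the ball's top 37 mm below the bar's middle
- tray_pocket (a point): centre of the ball's pocket at the height of the resting ball's centre, at x = +20.5, y = +20.5 mm and 13 mm above the tray's origin; the pocket is 28 mm across with a rim 4 mm high, so the 20 mm ball has 4 mm of play each way and rolls out beyond about 50 degrees of tilt or with jerky motion
- ball: loose polished steel ball, 20 mm in diameter, 33 g; origin at its centre
- turntable: opened welding turntable base fixed to the bench: round, 132 mm across, 30 mm high over its ring of eleven steel balls, with a 20 mm spindle stub in the middle up to 46 mm; origin at the centre of its underside; the gap in the ball ring lies along its own +x
- gap (a point): the empty place in the ring of balls, where the twelfth ball's centre would be: 43 mm from the turntable's centre along its own +x, 20 mm above the bench
- parts_tin: bystander, to be left alone: closed olive-brown tin box, 73 x 103 x 33 mm; origin at the centre of its underside
- paint_marker: bystander, to be left alone: white marker with a yellow band, 131 mm long, 18 thick, lying along its own y, near the front edge; origin at the centre of its underside
- channel_cut_1: bystander, to be left alone: rust-brown steel channel offcut, 75 x 46 x 30 mm; origin at the centre of its underside
- channel_cut_3: bystander, to be left alone: rust-brown steel channel offcut, 80 x 46 x 30 mm; origin at the centre of its underside
- hex_bolt: bystander, to be left alone: large grey bolt standing on its head, 34 mm across, 90 tall; origin at the centre of its underside
There are look-alikes about, which are no part of the job. There is more than one size of the turntable; the one meant has the size given above.

How it is judged (in metres and radians):
On the way, in this order (a step that is already met when the one before it is completed fails the run):
1. the lid lies flat on the bench, knob up, off the pot and let go (height (world z) of lid below 0.01 m and angle between lid's own z axis and vertical below 0.1 rad and horizontal distance between lid and pot above 0.12 m and linear speed of lid below 0.03 m/s and contact force between the fingers and lid below 0.2 N), for 0.2 s.
2. the tray is lifted clear of the pot with the ball in its pocket (height (world z) of tray above 0.09 m and distance between ball and tray_pocket below 0.01 m and contact force between the fingers and tray above 1 N), for 0.1 s.
At the end, for the whole second after the job is handed in: Tray held level (7 deg) and still, underside 4-16 cm up, ball within 10 mm of its seat in its own pocket, tray centre within 115 mm of the gap and over 108 mm from the turntable centre, touching no pot, turntable or lid; lid flat on the bench, knob up, let go; pot upright (all of step 1 and horizontal distance between tray and gap below 0.115 m and horizontal distance between tray and turntable above 0.108 m and height (world z) of tray between 0.04 and 0.16 m and angle between tray's own z axis and vertical below 0.12 rad and linear speed of tray below 0.02 m/s and angular speed of tray below 0.15 rad/s and distance between ball and tray_pocket below 0.01 m and contact force between the fingers and tray above 1 N and contact force between tray and pot below 0.2 N and contact force between tray and turntable below 0.2 N and contact force between tray and lid below 0.2 N and angle between pot's own z axis and vertical below 0.1 rad); the arm keeps its last pose, push and grip.
It fails at once if the ball leaves its pocket or the tray is tipped by more than 30 degrees (distance between ball and tray_pocket above 0.018 m or angle between tray's own z axis and vertical above 0.52 rad).
It fails at once if the tray is put down on the bench (height (world z) of tray below 0.015 m and horizontal distance between tray and pot above 0.08 m).
It fails at once if the lid is dropped onto the bench (height (world z) of lid below 0.03 m and linear speed of lid above 0.6 m/s).
It fails at once if the pot is pushed more than 4 cm away or tipped (distance of pot from where it was at the start of the episode above 0.04 m or angle between pot's own z axis and vertical above 0.25 rad).
It fails at once if a bystander is moved by more than 3 cm (distance of any of parts_tin, paint_marker, channel_cut_1, channel_cut_3, hex_bolt from where it was at the start of the episode above 0.03 m).
It also fails if it takes over 58 s, if anything falls off the work surface, if the arm or the gripper's body presses on something with over 40 N, if the wrist force passes 120 N, or if a joint passes its speed limit or range.

ROBOT

A 6-joint arm with a two-finger parallel gripper is mounted at the origin on a cart in front of the work surface, level with it; the furniture and walls round the work are solid. World frame = base frame: x ahead of the robot, y to its left, z up, the work surface at z = 0. Lengths are in mm, angles in rad, forces in N, time in s.
With the tool pointing down it reaches from about 275 to 1000 mm from the base axis. Payload 8.4 kg.
Tool frame: the origin (TCP) lies between the finger pads; the fingertips stand r.finger_overhang ahead of it and the grasp point (between the pads) is the TCP (r.finger_overhang is the distance from the TCP to the fingertips, in mm); z points along the fingers, y is the line along which they close (so a half turn about z gives the same grasp; the last joint's range is limited). The gripper opens to 85 mm and grips with 20 to 120 N. Pads are 22 mm wide; open, the fingers measure 114 mm over their backs; the gripper's body (76 mm by 85 mm) begins 54 mm behind the grasp point. The pads swing forward as they close: fully open they stand 13 mm farther back than shut.
Start: joints at [1.322, 0.353, 1.633, -0, 1.155, -0.002], TCP at [152.687, 606.065, 250.281] pointing down, gripper open.
Joint ranges: [-2.63, 2.63], [-0.92, 2.1], [0.06, 2.66], [-1.3, 4.44], [0, 2.69], [-3.02, 3.02]. Speed limits (rad/s): [2.22, 2.22, 2.79, 3.14, 3.14, 3.14].

INTERFACE

Orientations are given as [roll, pitch, yaw] about the fixed x, y, z axes, in that order (R = Rz(yaw) Ry(pitch) Rx(roll)).
In Python, from rig import r, cams, sign_off gives the robot as it stands.
- The arm moves only by the shell command python3 -m crank 'ROWS' [FORCE]. ROWS is JSON, a list of rows, each a list of 7 numbers: the shift along the tool's x, y, z in m, then the turn, a rotation vector about the tool's x, y, z in rad, then the closure, from 0 (fully open) to 1 (shut). In form: [[dx, dy, dz, ax, ay, az, gripper], ...]. A call has 1 to 5 rows; each row is the pose to reach, as a shift and turn from the pose commanded when the call began, along the tool's axes at that moment; what a row does not reach only later rows make up. A row lasts 1/10 s, in which the tool goes at most 50 mm and 8.59 degrees, less where a joint would pass 70% of its speed; a pose out of reach is approached as far as the arm can. A call with a gripper value outside its range is refused whole. The fingers move at their own pace and stop on an object; FORCE is the grip in N (left out, the last holds). Time passes only in rows, so rows that repeat a pose let the fingers close. It gives the time, the measured TCP pose, the force, the opening and the grip force at its end, in the units of the state.
- r.sense(): the state, without advancing time (a new reading comes with each control period).
- cams.grab_frame(name): name is "scene" or "top"; returns a dict with "image" (384x512x3 uint8, red, green, blue), "fx", "fy", "cx", "cy" (pixels), "position" and "orientation" of the camera in the world. Camera axes: x right, y down, z forward; pixel columns grow to the right and rows downward; lengths in mm; the calibration is good to about 2 mm. A picture is of the moment at which its call begins. There is no depth.
- sign_off(): hands the job in; it is judged then, once.
The state is a dict: "clock": time; "qpos": joint angles; "qvel": joint speeds; "joint_efforts": joint torques, N m; "eef_pos": TCP position; "tcp_rot": TCP orientation; "contact_force": force on the tool from outside, world axes, zero at the start; "wrist_torque": the same for the moment, N m; "opening": opening from 0.0 (shut) to 1.0 (fully open); "grasp_force": force on a finger pad.
Only numpy, scipy, OpenCV 4.12 (cv2) and the standard library are available. Lean on these libraries where they do the work, as an engineer would, in place of code of your own. Each camera call takes 0.05 s, during which the arm holds its last target. There are 200 camera calls.

## Working session

There is one attempt and no reset: what is moved stays moved. The work goes in short steps, Python scripts to look and compute and a shell command to move; the robot and the scene stay as the last step left them, time stands still between calls to the robot, and variables do not carry over. Pictures are saved under pics/ and viewed, at most 10 in all, crops included, and the job is handed in when it is done.

```bash
ls; mkdir -p pics; python3 - <<'E'
from rig import r,cams
import cv2
print(r.sense(), r.finger_overhang)
for n in("scene","top"):
    f=cams.grab_frame(n); cv2.imwrite(f"pics/{n}0.png",f["image"][:,:,::-1])
    cv2.imwrite(f"pics/{n}0v.png",cv2.resize(f["image"][:,:,::-1],(800,600),interpolation=cv2.INTER_CUBIC))
    print(n,{k:v for k,v in f.items() if k!="image"})
E
```

```text
pics
{'clock': 0.0, 'qpos': array([ 1.32158354e+00,  3.53597598e-01,  1.63410153e+00,  1.69142873e-05,
        1.15519824e+00, -2.40702932e-03]), 'qvel': array([-0.00142708, -0.00124219,  0.00031407, -0.00014402, -0.00131307,
        0.00119275]), 'joint_efforts': array([-3.22758551e-04, -6.05263138e+01, -3.42056966e+01, -1.47295386e-04,
        9.35414282e-03,  4.38591158e-06]), 'eef_pos': array([152.58615275, 605.64633093, 249.60718238]), 'tcp_rot': array([-3.14028797e+00, -1.86059885e-05,  2.89478005e+00]), 'contact_force': array([ 0.78990443,  0.09028374, -0.10089727]), 'wrist_torque': array([ 0.06011425,  0.03672729, -0.02856338]), 'grasp_force': 0.0, 'opening': 1.0004047695542955} 19.0
scene {'fx': 436.2107562604317, 'fy': 436.2107562604317, 'cx': 260.4617201925263, 'cy': 193.30932318380687, 'position': array([   16.31408454, -1000.27815041,   610.32973824]), 'orientation': array([-2.08011344, -0.022983  , -0.56801633])}
top {'fx': 408.2845788605646, 'fy': 408.2845788605646, 'cx': 252.3734812875222, 'cy': 193.8129044975772, 'position': array([ 455.47257317, -252.23521632, 1258.62897737]), 'orientation': array([-3.08867397, -0.00767484, -1.54873497])}
```

View pics/top0v.png

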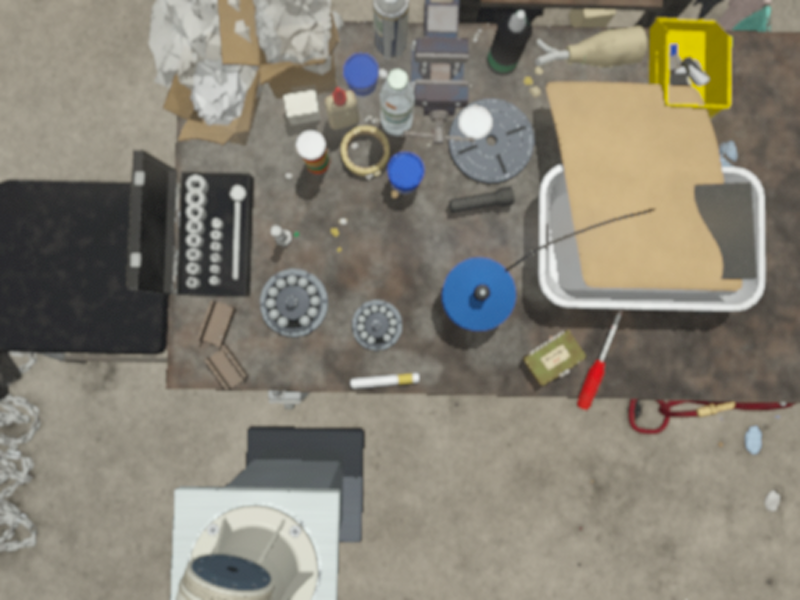

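View pics/scene0v.png

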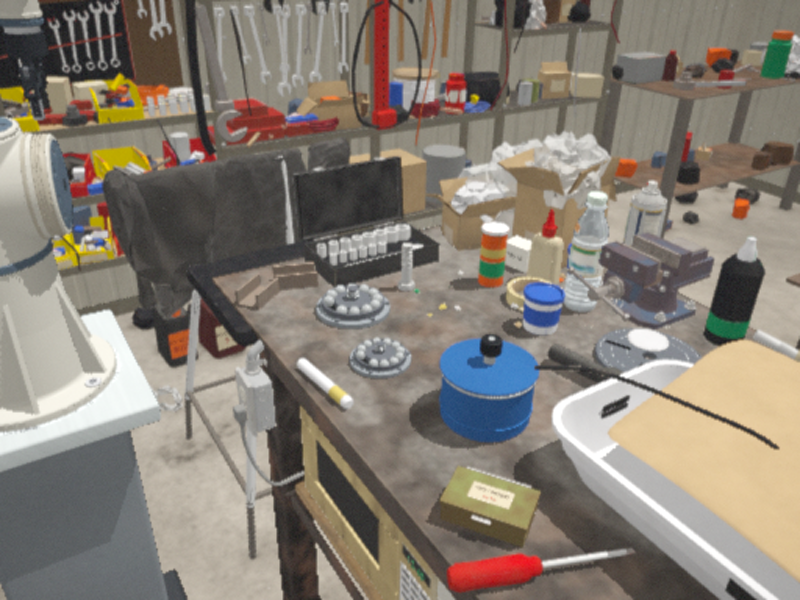

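Top (800-wide view): pot lid at (481,294), knob at (481,292), big turntable at (294,303), and a smaller look-alike at (377,325). The tin is at (554,358), the marker at (385,381), the offcuts at (217,325) and (227,367), and the standing bolt at (281,235). Scene: knob at (490,345), big turntable at (352,302).

```bash
cat >h.py <<'E'
from rig import r,cams
import numpy as np, cv2
from scipy.spatial.transform import Rotation as R
def grab(n): return cams.grab_frame(n)
def ray(f,u,v):
    d=np.array([(u-f["cx"])/f["fx"],(v-f["cy"])/f["fy"],1.])
    d=R.from_euler("xyz",f["orientation"]).apply(d); return np.array(f["position"]),d/np.linalg.norm(d)
def onz(f,u,v,z):
    p,d=ray(f,u,v); return p+d*(z-p[2])/d[2]
def tri(f,a,g,b):
    p,d=ray(f,*a); q,e=ray(g,*b)
    s=np.linalg.lstsq(np.c_[d,-e],q-p,rcond=None)[0]
    A=p+d*s[0];B=q+e*s[1]; return (A+B)/2,np.linalg.norm(A-B)
def proj(f,P):
    c=R.from_euler("xyz",f["orientation"]).inv().apply(np.array(P)-f["position"])
    return f["fx"]*c[0]/c[2]+f["cx"],f["fy"]*c[1]/c[2]+f["cy"]
def blob(f,lo,hi,box):  # HSV mask, largest contour in box (u0,v0,u1,v1)
    m=cv2.inRange(cv2.cvtColor(f["image"],cv2.COLOR_RGB2HSV),lo,hi)
    k=np.zeros_like(m);u0,v0,u1,v1=box;k[v0:v1,u0:u1]=m[v0:v1,u0:u1]
    c=max(cv2.findContours(k,cv2.RETR_EXTERNAL,cv2.CHAIN_APPROX_NONE)[0],key=cv2.contourArea)
    return c
E
python3 - <<'E'
from h import *
s=grab("scene");t=grab("top")
np.set_printoptions(precision=1,suppress=True)
blue=((100,120,50),(125,255,255))
c=blob(t,*blue,(275,155,340,220)); e=cv2.fitEllipse(cv2.convexHull(c)); print("lid top",e,onz(t,*e[0],80))
# knob: dark
kt=blob(t,(0,0,0),(179,255,75),(298,176,320,200)); ks=blob(s,(0,0,0),(179,255,75),(300,208,328,236))
for k in(kt,ks): print("knob",cv2.boundingRect(k),cv2.contourArea(k))
m=lambda k:(lambda b:(b[0]+(b[2]-1)/2,b[1]+(b[3]-1)/2))(cv2.boundingRect(k))
print(tri(t,m(kt),s,m(ks)), onz(t,*m(kt),114))
for n,(u,v) in dict(tt=(294,303),tts=(377,325),tin=(554,358),mark0=(350,383),mark1=(419,378),c1=(217,325),c3=(227,367),bolt=(281,235),torch0=(450,205),torch1=(513,195),basket=(545,295),edge=(480,392),wire0=(505,270)).items():
    print(n,onz(t,u/1.5625,v/1.5625,20))
print("wire0",tri(t,(505/1.5625,270/1.5625),s,(537/1.5625,368/1.5625)),"wire1",tri(t,(653/1.5625,210/1.5625),s,(775/1.5625,445/1.5625)))
a=t["image"][165:225,160:262][:,:,::-1]; b=s["image"][175:245,195:267][:,:,::-1]
a=cv2.resize(a,(510,300),interpolation=cv2.INTER_CUBIC);b=cv2.resize(b,(288,280),interpolation=cv2.INTER_CUBIC)
o=np.zeros((300,800,3),np.uint8);o[:,:510]=a;o[:280,512:]=b;cv2.imwrite("pics/tt.png",o)
E
```

```text
lid top ((305.8653259277344, 188.28298950195312), (46.10624313354492, 47.1519889831543), 52.10438919067383) [ 537.6 -414.4   80. ]
knob (303, 187, 8, 5) 10.5
knob (308, 214, 13, 15) 113.0
(array([ 535.3, -413.2,  113.7]), np.float64(5.151188440736146)) [ 533.3 -411.6  114. ]
tt [516.6 -65.5  20. ]
tts [ 477.5 -227.6   20. ]
tin [ 421.1 -572.2   20. ]
mark0 [ 364.4 -178.1   20. ]
mark1 [ 376.9 -311.2   20. ]
c1 [470.6  82.1  20. ]
c3 [390.   59.9  20. ]
bolt [648.9 -36.1  20. ]
torch0 [ 715.9 -365.2   20. ]
torch1 [ 738.6 -488.7   20. ]
basket [ 543.2 -553.6   20. ]
edge [ 352.5 -429.6   20. ]
wire0 [ 590.3 -474.9   20. ]
wire0 (array([ 582.4, -462.1,   89.4]), np.float64(0.9721759076515014)) wire1 (array([ 697.6, -729.8,  102.9]), np.float64(1.1295927437306414))
```

View pics/tt.png

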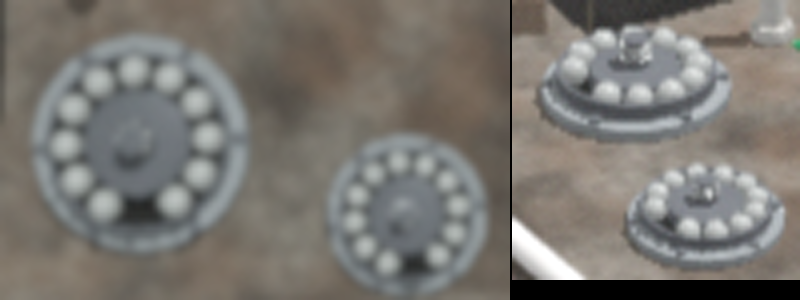

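Crop: the big turntable (left view centre (140,142)) has its gap at (142,210), straight toward the robot. The small one is the look-alike. A black wire reaches the lid's edge, so I'll check it closer.

```bash
python3 - <<'E'
import cv2,numpy as np
t=cv2.imread("pics/top0.png")[110:220,265:365];s=cv2.imread("pics/scene0.png")[205:285,275:375]
o=np.zeros((440,800,3),np.uint8);o[:,:400]=cv2.resize(t,(400,440),interpolation=cv2.INTER_CUBIC);o[:320,400:]=cv2.resize(s,(400,320),interpolation=cv2.INTER_CUBIC);cv2.imwrite("pics/wire.png",o)
from h import *
f=grab("top")
a=f["image"]
g=blob(f,(90,0,90),(140,90,255),(164,168,212,218)) 
e=cv2.minEnclosingCircle(g);e2=cv2.fitEllipse(cv2.convexHull(g));print(e,e2,onz(f,*e2[0],10),onz(f,188,193.4,8),onz(f,188.4,207,20))
E
```

```text
((187.65138244628906, 193.42201232910156), 21.485666275024414) ((187.6009521484375, 193.40098571777344), (42.44742965698242, 42.713050842285156), 63.35188293457031) [518.61733052 -62.23147296  10.        ] [518.74894167 -63.14794876   8.        ] [476.92897965 -67.42595046  20.        ]
```

View pics/wire.png

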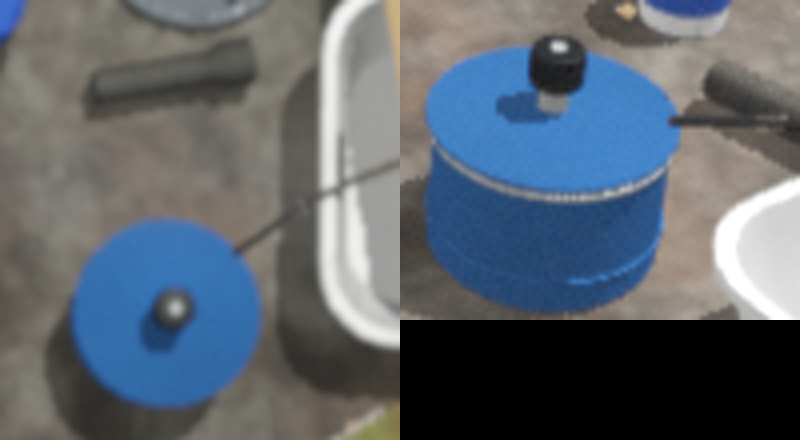

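The wire tip lies just over the lid flange's far-right edge (crop (235,255); triangulated about 89 mm up). Lifting straight up would catch it. I'll tilt the lid up on the opposite side and slide it out from under the wire before lifting.

```bash
cat >>h.py <<'E'
def go(xyz,ydir=None,tilt=None):
    "tool-frame shift (m) and rotvec to reach world xyz (mm), tool pointing down, closing axis along ydir (deg)"
    s=r.sense(); Rt=R.from_euler("xyz",s["tcp_rot"]); d=Rt.inv().apply(np.array(xyz)-s["eef_pos"])/1000
    y=np.deg2rad(ydir) if ydir is not None else np.arctan2(*Rt.as_matrix()[[1,0],1])
    T=R.from_matrix(np.c_[[-np.sin(y)*-1,np.cos(y)*-1,0],[np.cos(y),np.sin(y),0],[0,0,-1]])
    if np.linalg.det(T.as_matrix())<0: raise ValueError
    if tilt is not None: T=R.from_rotvec(tilt)*T
    print("pos",s["eef_pos"].round(1),"ydir",np.rad2deg(np.arctan2(*Rt.as_matrix()[[1,0],1])).round(1),"d",d.round(4),"rot",(Rt.inv()*T).as_rotvec().round(3),"q",s["qpos"].round(2),"F",s["contact_force"].round(1),"open",round(s["opening"],3),"t",s["clock"])
E
python3 - <<'E'
from h import *
go((152,606,320)); go((537,-414,320)); 
go((152,606,320),-45)
E
```

```text
Traceback (most recent call last):
  File "h.py", line 26, in go
    T=R.from_matrix(np.c_[[-np.sin(y)*-1,np.cos(y)*-1,0],[np.cos(y),np.sin(y),0],[0,0,-1]])
  File "scipy/spatial/transform/_rotation.pyx", line 1143, in scipy.spatial.transform._rotation.Rotation.from_matrix
ValueError: Non-positive determinant (left-handed or null coordinate frame) in rotation matrix 0: [[ 0.9697093   0.24426188  0.        ]
 [-0.24426188  0.9697093   0.        ]
 [ 0.          0.         -1.        ]].
```

```bash
sed -i 's/\[-np.sin(y)\*-1,np.cos(y)\*-1,0\]/[-np.sin(y),np.cos(y),0]/' h.py
python3 - <<'E'
from h import *
go((152,606,320)); go((537,-414,320)); 
go((152,606,320),-45)
E
```

```text
pos [152.6 605.9 249.9] ydir 75.9 d [ 0.0006 -0.0001 -0.0701] rot [-0.001  0.     0.   ] q [ 1.32  0.35  1.63 -0.    1.16 -0.  ] F [0.5 1.1 0.5] open 1.001 t 0.25
pos [152.6 605.9 249.9] ydir 75.9 d [-0.6219 -0.8951 -0.0695] rot [-0.001  0.     0.   ] q [ 1.32  0.35  1.63 -0.    1.16 -0.  ] F [0.5 1.1 0.5] open 1.001 t 0.25
pos [152.6 605.9 249.9] ydir 75.9 d [ 0.0006 -0.0001 -0.0701] rot [-0.000e+00  1.000e-03  2.109e+00] q [ 1.32  0.35  1.63 -0.    1.16 -0.  ] F [0.5 1.1 0.5] open 1.001 t 0.25
```

```bash
python3 -m crank '[[0,0,-0.045,0,0,0,0],[-0.02,-0.03,-0.07,0,0,0.08,0],[-0.047,-0.07,-0.07,0,0,0.17,0],[-0.074,-0.109,-0.07,0,0,0.26,0],[-0.1,-0.148,-0.07,0,0,0.35,0]]'
python3 -c "
from h import *
go((537,-414,320),-45)"
```

```text
clock: 0.75
eef_pos: [213.8, 436.4, 320.3]
tcp_rot: [3.141, 0.0, 2.542]
contact_force: [1.0, 1.4, 0.1]
opening: 0.997
grasp_force: 0.0
pos [213.8 436.4 320.3] ydir 55.6 d [-7.469e-01 -5.194e-01  3.000e-04] rot [ 0.    -0.     1.756] q [ 1.11  0.07  1.84 -0.    1.24  0.14] F [1.  1.4 0.1] open 0.997 t 0.75
```

```bash
python3 -m crank '[[-0.039,-0.027,0,0,0,0.09,0],[-0.079,-0.055,0,0,0,0.18,0],[-0.118,-0.082,0,0,0,0.27,0],[-0.158,-0.11,0,0,0,0.36,0],[-0.197,-0.137,0,0,0,0.45,0]]' >/dev/null
python3 -c "
from h import *
go((537,-414,320),-45)"
```

```text
pos [299.6 212.3 320.4] ydir 29.8 d [-6.614e-01 -1.058e-01  4.000e-04] rot [ 1.000e-03 -0.000e+00  1.306e+00] q [ 0.61 -0.15  2.04 -0.    1.25  0.09] F [ 1.7 -0.4  0.2] open 0.998 t 1.25
```

```bash
python3 -m crank '[[-0.047,-0.008,0,0,0,0.09,0],[-0.095,-0.015,0,0,0,0.18,0],[-0.142,-0.023,0,0,0,0.27,0],[-0.19,-0.03,0,0,0,0.36,0],[-0.237,-0.038,0,0,0,0.45,0]]' >/dev/null
python3 -c "
from h import *
go((537,-414,320),-45)"
```

```text
pos [385.4 -12.2 320.6] ydir 4.0 d [-0.4114  0.1231  0.0008] rot [ 0.001 -0.001  0.855] q [-0.04 -0.11  2.01  0.    1.24 -0.11] F [1.3 0.2 0.1] open 0.999 t 1.75
```

```bash
python3 -m crank '[[-0.046,0.014,0,0,0,0.1,0],[-0.092,0.0275,0,0,0,0.2,0],[-0.137,0.041,0,0,0,0.3,0],[-0.183,0.055,0,0,0,0.4,0],[-0.229,0.0685,0,0,0,0.5,0]]' >/dev/null
python3 -c "
from h import *
go((536,-413.5,240),-45)"
```

```text
pos [ 470.6 -235.6  320.3] ydir -24.7 d [-0.1344  0.1337  0.0803] rot [ 0.    -0.     0.355] q [-0.47  0.13  1.76  0.    1.25 -0.04] F [ 0.8  0.8 -0.3] open 1.0 t 2.25
```

```bash
python3 -m crank '[[-0.03,0.03,0.01,0,0,0.1,0],[-0.06,0.06,0.025,0,0,0.2,0],[-0.09,0.09,0.042,0,0,0.3,0],[-0.115,0.115,0.06,0,0,0.355,0],[-0.134,0.134,0.08,0,0,0.355,0]]' >/dev/null
python3 - <<'E'
from h import *
go((536,-413.5,115),-45)
s=grab("scene");t=grab("top")
a=t["image"][130:230,250:370][:,:,::-1];b=s["image"][150:280,250:370][:,:,::-1]
o=np.zeros((434,800,3),np.uint8);o[:333,:400]=cv2.resize(a,(400,333));o[:,400:]=cv2.resize(b,(400,434));cv2.imwrite("pics/a1.png",o)
E
```

```text
pos [ 537.5 -413.2  239.4] ydir -44.9 d [-0.0013 -0.0009  0.1244] rot [0.001 0.    0.002] q [-0.66  0.44  1.52 -0.    1.18  0.13] F [0.6 0.  0.4] open 0.992 t 2.75
```

View pics/a1.png

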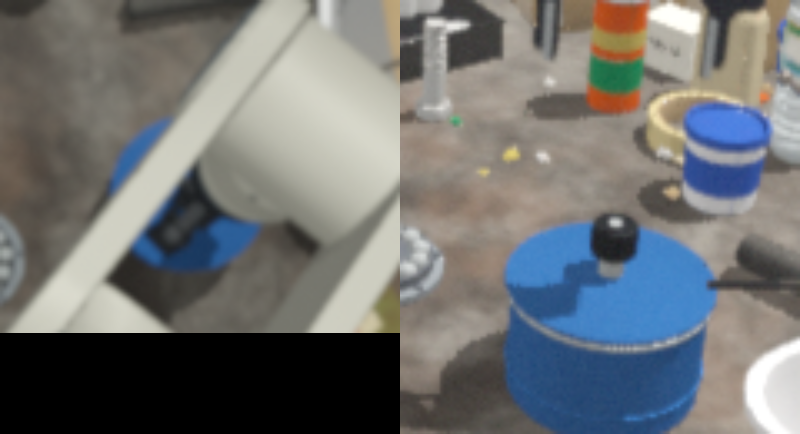

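The fingers (right panel, tips at (545,30) and (720,60)) stand above the knob at (615,238). Descending.

```bash
python3 -m crank '[[-0.001,-0.001,0.04,0,0,0,0],[-0.001,-0.001,0.08,0,0,0,0],[-0.001,-0.001,0.105,0,0,0,0],[-0.001,-0.001,0.117,0,0,0,0],[-0.001,-0.001,0.1235,0,0,0,0]]'
python3 -m crank '[[0,0,0,0,0,0,0.6],[0,0,0,0,0,0,0.8],[0,0,0,0,0,0,1],[0,0,0,0,0,0,1],[0,0,0,0,0,0,1]]' 40
python3 - <<'E'
from h import *
go((536,-413.5,115),-45)
E
```

```text
clock: 3.35
eef_pos: [535.5, -410.3, 116.4]
tcp_rot: [-3.141, 0.0, 0.79]
contact_force: [-0.2, -0.6, 0.6]
opening: 0.998
grasp_force: 0.0
clock: 3.85
eef_pos: [537.2, -412.3, 118.6]
tcp_rot: [3.136, -0.0, 0.79]
contact_force: [3.6, -3.4, 3.3]
opening: 0.34
grasp_force: 40.1
pos [ 537.2 -412.3  118.6] ydir -44.7 d [-0.0017 -0.      0.0036] rot [ 0.005 -0.     0.004] q [-0.66  0.57  1.62 -0.    0.95  0.12] F [ 3.6 -3.4  3.3] open 0.34 t 3.85
```

```bash
python3 -m crank '[[0,-0.003,0,0,0,0,1],[0,-0.002,-0.0033,0.05,0,0,1],[0,0,-0.0065,0.1,0,0,1],[0,-0.004,-0.007,0.1,0,0,1],[0,-0.01,-0.0075,0.1,0,0,1]]'
python3 -m crank '[[0,-0.006,0,0,0,0,1],[0,-0.013,0,0,0,0,1],[0,-0.02,0,0,0,0,1]]'
python3 - <<'E'
from h import *
go((520,-395,240),-45)
s=grab("scene");cv2.imwrite("pics/a2.png",cv2.resize(s["image"][180:290,240:370][:,:,::-1],(520,440)))
E
```

```text
clock: 4.35
eef_pos: [528.0, -403.5, 123.7]
tcp_rot: [-3.042, 0.0, 0.79]
contact_force: [-1.0, -0.3, -3.1]
opening: 0.335
grasp_force: 40.5
clock: 4.65
eef_pos: [513.4, -388.8, 126.2]
tcp_rot: [-3.041, 0.0, 0.79]
contact_force: [-1.2, 0.9, -2.9]
opening: 0.335
grasp_force: 40.5
pos [ 513.4 -388.8  126.2] ydir -44.7 d [ 0.0002 -0.0025 -0.1142] rot [-0.101  0.     0.004] q [-0.66  0.56  1.61  0.01  1.07  0.12] F [-1.2  0.9 -2.9] open 0.335 t 4.65
```

View pics/a2.png

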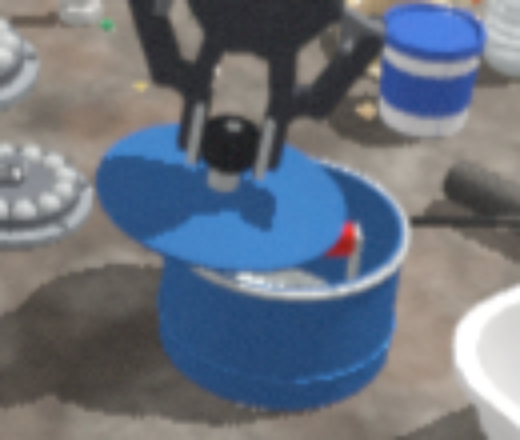

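The lid is tilted and slid clear of the wire tip (410,220). The pot hasn't moved and the red bar shows at (345,240). Now I'll lift, level it and carry it to the clear spot.

```bash
python3 -m crank '[[0,-0.002,-0.015,0,0,0,1],[0,-0.005,-0.035,-0.02,0,0,1],[0,-0.01,-0.055,-0.05,0,0,1],[0,-0.015,-0.07,-0.08,0,0,1],[0,-0.015,-0.075,-0.1,0,0,1]]'
python3 - <<'E'
from h import *
go((620,-265,200),-45)
E
```

```text
clock: 5.2
eef_pos: [509.8, -385.0, 205.5]
tcp_rot: [3.137, -0.001, 0.79]
contact_force: [-0.1, 0.3, -3.8]
opening: 0.337
grasp_force: 40.6
pos [ 509.8 -385.   205.5] ydir -44.7 d [ 0.1628 -0.0063  0.0056] rot [ 0.005 -0.001  0.004] q [-0.65  0.41  1.65 -0.    1.07  0.13] F [-0.1  0.3 -3.8] open 0.337 t 5.2
```

```bash
python3 -m crank '[[0.03,-0.001,0,0,0,0,1],[0.065,-0.003,0,0,0,0,1],[0.1,-0.004,0.001,0,0,0,1],[0.135,-0.005,0.003,0,0,0,1],[0.163,-0.006,0.01,0.005,-0.001,0.004,1]]' >/dev/null
python3 -m crank '[[0,0,0.03,0,0,0,1],[0,0,0.065,0,0,0,1],[0,0,0.1,0,0,0,1],[0,0,0.12,0,0,0,1],[0,0,0.13,0,0,0,1]]'
python3 - <<'E'
from h import *
go((620,-265,44),-45)
E
```

```text
clock: 6.2
eef_pos: [617.9, -263.7, 60.0]
tcp_rot: [-3.133, 0.002, 0.786]
contact_force: [-0.2, 0.7, -3.1]
opening: 0.334
grasp_force: 40.4
pos [ 617.9 -263.7   60. ] ydir -45.0 d [0.0006 0.0025 0.0159] rot [-0.008  0.002  0.001] q [-0.41  0.64  1.64  0.    0.87  0.38] F [-0.2  0.7 -3.1] open 0.334 t 6.2
```

```bash
python3 -m crank '[[0,0,0.004,-0.008,0.002,0,1],[0,0,0.008,-0.008,0.002,0,1],[0,0,0.012,-0.008,0.002,0,1],[0,0,0.015,-0.008,0.002,0,1],[0,0,0.017,-0.008,0.002,0,1]]'
```

```text
clock: 6.7
eef_pos: [619.3, -264.3, 45.9]
tcp_rot: [3.138, -0.001, 0.786]
contact_force: [0.1, -0.2, -2.6]
opening: 0.334
grasp_force: 40.4
```

```bash
python3 -m crank '[[0,0,0.001,0,0,0,1],[0,0,0.002,0,0,0,1],[0,0,0.003,0,0,0,1],[0,0,0.003,0,0,0,1]]'
```

```text
clock: 7.1
eef_pos: [619.2, -264.3, 43.3]
tcp_rot: [3.138, -0.001, 0.786]
contact_force: [-1.4, -0.3, 3.7]
opening: 0.335
grasp_force: 41.3
```

```bash
python3 -m crank '[[0,0,0,0,0,0,0.5],[0,0,0,0,0,0,0.2],[0,0,0,0,0,0,0],[0,0,0,0,0,0,0],[0,0,0,0,0,0,0]]' >/dev/null
python3 -m crank '[[0,0,-0.03,0,0,0,0],[0,0,-0.07,0,0,0,0],[0,0,-0.11,0,0,0,0],[0,0,-0.15,0,0,0,0],[0,0,-0.19,0,0,0,0]]'
python3 -m crank '[[-0.04,0.04,-0.02,0,0,0,0],[-0.04,0.04,-0.02,0,0,0,0]]' >/dev/null
python3 - <<'E'
from h import *
go((420,-200,280),-45)
E
```

```text
clock: 8.1
eef_pos: [618.2, -263.8, 234.0]
tcp_rot: [3.139, -0.001, 0.786]
contact_force: [0.8, 0.8, 0.9]
opening: 0.999
grasp_force: 0.0
pos [ 619.6 -324.2  256.3] ydir -45.0 d [-0.0533 -0.2287 -0.026 ] rot [ 0.01  -0.002 -0.   ] q [-0.48  0.46  1.46 -0.    1.21  0.3 ] F [ 0.6 -0.8  0. ] open 0.999 t 8.3
```

```bash
python3 -m crank '[[-0.01,-0.044,-0.01,0,0,0,0],[-0.02,-0.088,-0.02,0,0,0,0],[-0.03,-0.132,-0.025,0,0,0,0],[-0.04,-0.176,-0.025,0,0,0,0],[-0.05,-0.22,-0.025,0,0,0,0]]' >/dev/null
python3 - <<'E'
from h import *
s=grab("scene");t=grab("top");cv2.imwrite("pics/t3r.png",t["image"][:,:,::-1]);cv2.imwrite("pics/s3r.png",s["image"][:,:,::-1])
o=np.zeros((500,800,3),np.uint8)
o[:,:400]=cv2.resize(t["image"][110:235,245:345][:,:,::-1],(400,500),interpolation=cv2.INTER_CUBIC)
o[:400,400:]=cv2.resize(s["image"][180:280,270:370][:,:,::-1],(400,400),interpolation=cv2.INTER_CUBIC)
cv2.imwrite("pics/a3.png",o)
E
```

```text
(no output)
```

View pics/a3.png

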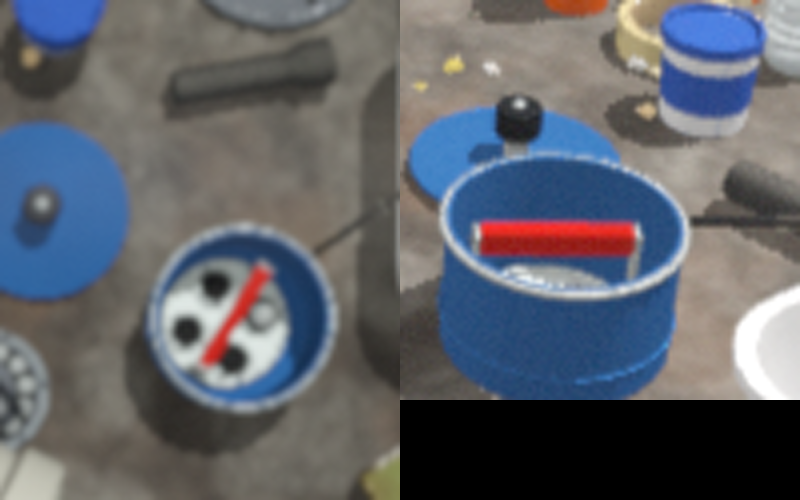

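The lid is flat with its knob up. Top panel: red bar from (205,362) to (265,268), ball at (263,316). I'll measure the bar in both views.

```bash
python3 - <<'E'
from h import *
np.set_printoptions(precision=1,suppress=True)
s=grab("scene");t=grab("top");E=[]
for f,box in((t,(290,165,320,210)),(s,(280,220,335,260))):
    h=cv2.cvtColor(f["image"],cv2.COLOR_RGB2HSV); m=cv2.inRange(h,(0,150,70),(8,255,255))|cv2.inRange(h,(172,150,70),(179,255,255))
    k=np.zeros_like(m);a,b,c,d=box;k[b:d,a:c]=m[b:d,a:c]
    c=max(cv2.findContours(k,0,1)[0],key=cv2.contourArea);(cx,cy),wh,an=q=cv2.minAreaRect(c)
    P=cv2.boxPoints(q);P=sorted([tuple(p) for p in P],key=lambda p:p[0]) if f is s else sorted([tuple(p) for p in P],key=lambda p:-p[1])
    e0=np.mean(P[:2],0);e1=np.mean(P[2:],0);print(q,e0,e1);E.append((e0,e1,(cx,cy)))
for i in range(3): print(tri(t,E[0][i],s,E[1][i]), onz(t,*E[0][i],71))
a,b=[onz(t,*E[0][i],69) for i in(0,1)];v=b-a;print("len",np.linalg.norm(v),"bar deg",np.rad2deg(np.arctan2(v[1],v[0])),"mid",(a+b)/2)
c=blob(t,(100,120,40),(125,255,255),(275,160,335,220));e=cv2.fitEllipse(cv2.convexHull(c));print("pot",e,onz(t,*e[0],78))
c=blob(t,(100,120,50),(125,255,255),(235,125,280,190));e=cv2.fitEllipse(cv2.convexHull(c));print("lid",e,onz(t,*e[0],8))
go((537,-414,240))
E
```

```text
((303.46160888671875, 188.97889709472656), (3.5924856662750244, 25.54169464111328), 28.810794830322266) [297.3 200.2] [309.6 177.8]
((308.5, 239.5), (7.0, 37.0), 90.0) [290.  239.5] [327.  239.5]
(array([ 500.4, -390. ,   65.1]), np.float64(6.7297471872629355)) [ 503.  -391.2   71. ]
(array([ 569.6, -427.1,   62.5]), np.float64(0.9429947962083546)) [ 569.2 -426.2   71. ]
(array([ 534.9, -408.5,   63.8]), np.float64(3.8823930444181234)) [ 536.  -408.7   71. ]
len 75.00624152341472 bar deg -27.805736110265574 mid [ 536.2 -409.    69. ]
pot ((305.353759765625, 189.1226043701172), (40.71099853515625, 41.09968185424805), 110.12324523925781) [ 535.3 -413.2   78. ]
lid ((254.804931640625, 162.50827026367188), (42.59086227416992, 43.67917251586914), 3.3199541568756104) [ 618.6 -265.7    8. ]
pos [ 426.9 -199.9  276.9] ydir -45.0 d [-0.1  0.2  0. ] rot [ 0. -0.  0.] q [-0.4  0.1  1.9 -0.   1.1  0.3] F [ 0.9 -0.8 -0. ] open 1.0 t 9.0
```

```bash
python3 - <<'E'
from h import *
go((536,-408.7,180),-117.8)
E
python3 -m crank '[[0,0,0,0,0,0.14,0.3],[0,0,0,0,0,0.28,0.5],[0,0,0,0,0,0.42,0.5],[0,0,0,0,0,0.56,0.5],[0,0,0,0,0,0.7,0.5]]' > /dev/null
python3 - <<'E'
from h import *
go((536,-408.7,180),-117.8)
E
```

```text
pos [ 426.9 -199.9  276.9] ydir -45.0 d [-0.0707  0.2244  0.0976] rot [ 0.002 -0.003  1.271] q [-0.44  0.08  1.92 -0.    1.14  0.34] F [ 0.9 -0.8 -0. ] open 1.0 t 9.0
pos [ 428.6 -201.   276.5] ydir -85.4 d [0.0902 0.2154 0.0971] rot [ 0.001 -0.003  0.565] q [-0.44  0.08  1.92 -0.    1.14  1.05] F [ 0.2 -0.1 -0.8] open 0.503 t 9.5
```

```bash
python3 -m crank '[[0.018,0.043,0,0,0,0.12,0.5],[0.036,0.086,0,0,0,0.24,0.5],[0.054,0.129,0.01,0,0,0.36,0.5],[0.072,0.172,0.03,0,-0.003,0.48,0.5],[0.09,0.215,0.05,0,-0.003,0.565,0.5]]' > /dev/null
python3 -m crank '[[0,0,0.03,0,0,0,0.5],[0,0,0.047,0,0,0,0.5],[0,0,0.047,0,0,0,0.5]]' > /dev/null
python3 - <<'E'
from h import *
go((536,-408.7,64),-117.8)
E
```

```text
pos [ 534.2 -405.6  176.7] ydir -117.5 d [0.0036 0.0019 0.1127] rot [-0.     0.005  0.005] q [-0.65  0.5   1.59 -0.    1.06  1.4 ] F [-0.5  0.7 -0.2] open 0.499 t 10.3
```

```bash
python3 -m crank '[[0.003,0.002,0.03,0,0.005,0.005,0.5],[0.003,0.002,0.06,0,0.005,0.005,0.5],[0.003,0.002,0.085,0,0.005,0.005,0.5],[0.003,0.002,0.1,0,0.005,0.005,0.5],[0.003,0.002,0.112,0,0.005,0.005,0.5]]'
python3 - <<'E'
from h import *
go((536,-408.7,64),-117.8)
s=grab("scene");cv2.imwrite("pics/a4.png",cv2.resize(s["image"][180:270,270:360][:,:,::-1],(450,450),interpolation=cv2.INTER_CUBIC))
E
```

```text
clock: 10.8
eef_pos: [537.3, -409.3, 68.6]
tcp_rot: [3.141, -0.006, -0.484]
contact_force: [-0.3, -0.0, 1.0]
opening: 0.499
grasp_force: 0.0
pos [ 537.3 -409.3   68.6] ydir -117.7 d [-0.0015  0.0001  0.0046] rot [ 0.001 -0.006  0.001] q [-0.65  0.62  1.64  0.    0.87  1.4 ] F [-0.3 -0.   1. ] open 0.499 t 10.8
```

View pics/a4.png

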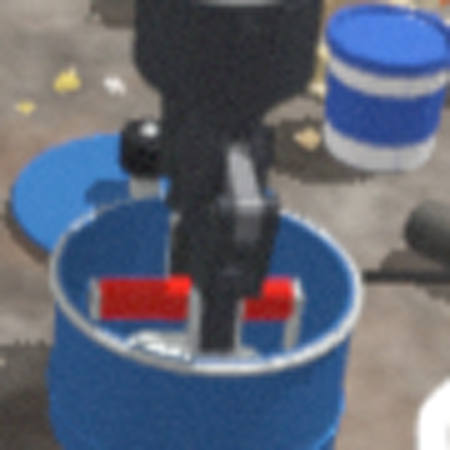

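The fingers straddle the red bar near its middle (218,310). Closing.

```bash
python3 -m crank '[[-0.002,0,0.004,0,-0.005,0,0.5],[-0.002,0,0.004,0,-0.005,0,0.65],[-0.002,0,0.004,0,-0.005,0,0.75],[-0.002,0,0.004,0,-0.005,0,0.82],[-0.002,0,0.004,0,-0.005,0,0.86]]' 50
python3 -m crank '[[0,0,0,0,0,0,0.9],[0,0,0,0,0,0,1],[0,0,0,0,0,0,1],[0,0,0,0,0,0,1]]'
```

```text
clock: 11.35
eef_pos: [535.4, -408.3, 65.8]
tcp_rot: [3.141, -0.002, -0.484]
contact_force: [-0.4, 0.2, 3.6]
opening: 0.14
grasp_force: 3.0
clock: 11.75
eef_pos: [535.4, -408.4, 65.9]
tcp_rot: [3.141, -0.002, -0.484]
contact_force: [-0.8, 0.4, 6.3]
opening: 0.131
grasp_force: 49.8
```

```bash
python3 -m crank '[[0,0,-0.002,0,0,0,1],[0,0,-0.006,0,0,0,1],[0,0,-0.012,0,0,0,1],[0,0,-0.018,0,0,0,1],[0,0,-0.024,0,0,0,1]]'
python3 -m crank '[[0,0,-0.006,0,0,0,1],[0,0,-0.014,0,0,0,1],[0,0,-0.022,0,0,0,1],[0,0,-0.03,0,0,0,1],[0,0,-0.038,0,0,0,1]]'
```

```text
clock: 12.25
eef_pos: [535.0, -408.0, 89.5]
tcp_rot: [3.141, -0.0, -0.484]
contact_force: [0.3, 0.4, -2.6]
opening: 0.128
grasp_force: 48.7
clock: 12.75
eef_pos: [535.0, -408.0, 127.8]
tcp_rot: [3.141, -0.001, -0.484]
contact_force: [0.9, -0.1, -3.0]
opening: 0.134
grasp_force: 48.7
```

```bash
python3 -m crank '[[0,0,-0.008,0,0,0,1],[0,0,-0.016,0,0,0,1],[0,0,-0.024,0,0,0,1],[0,0,-0.032,0,0,0,1],[0,0,-0.04,0,0,0,1]]'
python3 -m crank '[[0,0,-0.008,0,0,0,1],[0,0,-0.015,0,0,0,1],[0,0,-0.021,0,0,0,1],[0,0,-0.024,0,0,0,1],[0,0,-0.025,0,0,0,1]]'
python3 - <<'E'
from h import *
go((389,-66,190))
s=grab("scene");cv2.imwrite("pics/a5.png",cv2.resize(s["image"][120:270,250:370][:,:,::-1],(480,600),interpolation=cv2.INTER_CUBIC))
E
```

```text
clock: 13.25
eef_pos: [534.9, -407.9, 167.6]
tcp_rot: [3.141, -0.0, -0.484]
contact_force: [0.2, 0.5, -2.1]
opening: 0.127
grasp_force: 48.7
clock: 13.75
eef_pos: [535.0, -408.0, 192.3]
tcp_rot: [3.141, -0.001, -0.484]
contact_force: [-0.9, 0.4, -2.1]
opening: 0.133
grasp_force: 48.7
pos [ 535.  -408.   192.3] ydir -117.7 d [-0.2885 -0.2347  0.0019] rot [ 0.001 -0.001  0.   ] q [-0.65  0.48  1.58 -0.    1.09  1.4 ] F [-0.9  0.4 -2.1] open 0.133 t 13.75
```

View pics/a5.png

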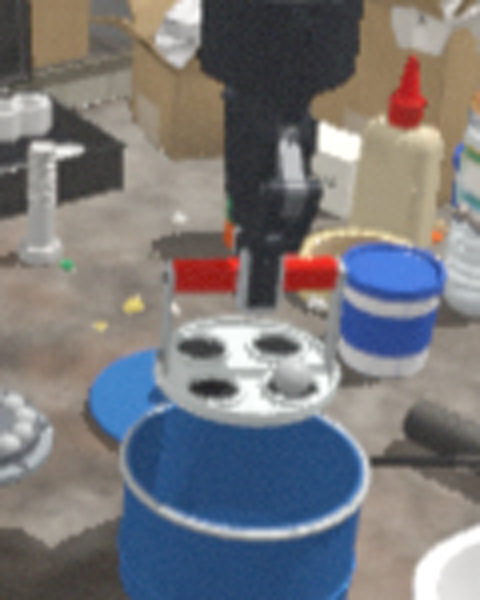

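The tray is level and clear of the pot, with the ball in its pocket at (292,372). I'll carry it smoothly.

```bash
python3 -m crank '[[-0.002,-0.0015,0,0,0,0,1],[-0.006,-0.005,0,0,0,0,1],[-0.012,-0.01,0,0,0,0,1],[-0.02,-0.016,0,0,0,0,1],[-0.03,-0.0245,0,0,0,0,1]]' >/dev/null
python3 -m crank '[[-0.011,-0.009,0,0,0,0,1],[-0.022,-0.018,0,0,0,0,1],[-0.033,-0.027,0,0,0,0,1],[-0.044,-0.036,0,0,0,0,1],[-0.055,-0.045,0,0,0,0,1]]' >/dev/null
python3 -m crank '[[-0.011,-0.009,0,0,0,0,1],[-0.022,-0.018,0,0,0,0,1],[-0.033,-0.027,0,0,0,0,1],[-0.044,-0.036,0,0,0,0,1],[-0.055,-0.045,0,0,0,0,1]]' >/dev/null
python3 -m crank '[[-0.011,-0.009,0,0,0,0,1],[-0.022,-0.018,0,0,0,0,1],[-0.033,-0.027,0,0,0,0,1],[-0.044,-0.036,0,0,0,0,1],[-0.055,-0.045,0,0,0,0,1]]'
python3 - <<'E'
from h import *
go((388,-68,190))
E
```

```text
clock: 15.8
eef_pos: [436.2, -174.9, 191.8]
tcp_rot: [3.141, -0.0, -0.484]
contact_force: [-0.5, 0.2, -2.2]
opening: 0.128
grasp_force: 48.7
pos [ 436.2 -174.9  191.8] ydir -117.7 d [-0.0924 -0.0722  0.0017] rot [ 0.001 -0.     0.   ] q [-0.38  0.18  2.01 -0.    0.94  1.67] F [-0.5  0.2 -2.2] open 0.128 t 15.8
```

```bash
python3 -m crank '[[-0.011,-0.009,0,0,0,0,1],[-0.022,-0.018,0,0,0,0,1],[-0.033,-0.027,0,0,0,0,1],[-0.044,-0.036,0,0,0,0,1],[-0.055,-0.045,0,0,0,0,1]]' >/dev/null
python3 -m crank '[[-0.01,-0.008,0.002,0,0,0,1],[-0.02,-0.014,0.006,0,0,0,1],[-0.028,-0.02,0.011,0,0,0,1],[-0.034,-0.025,0.016,0,0,0,1],[-0.037,-0.027,0.02,0,0,0,1]]' >/dev/null
python3 -m crank '[[0,0,0.003,0,0,0,1],[0,0,0.006,0,0,0,1],[0,0,0.008,0,0,0,1],[0,0,0.008,0,0,0,1],[0,0,0.008,0,0,0,1]]'
python3 - <<'E'
from h import *
go((388,-68,163))
s=grab("scene");t=grab("top")
o=np.zeros((400,800,3),np.uint8)
o[:,:400]=cv2.resize(t["image"][155:255,150:250][:,:,::-1],(400,400),interpolation=cv2.INTER_CUBIC)
o[:,400:]=cv2.resize(s["image"][140:260,170:290][:,:,::-1],(400,400),interpolation=cv2.INTER_CUBIC)
cv2.imwrite("pics/a6.png",o)
E
```

```text
clock: 17.3
eef_pos: [388.8, -69.6, 163.7]
tcp_rot: [3.141, -0.0, -0.485]
contact_force: [0.1, -0.2, -2.6]
opening: 0.128
grasp_force: 48.7
pos [388.8 -69.6 163.7] ydir -117.8 d [-0.0015 -0.0011  0.0007] rot [ 0.001 -0.     0.   ] q [-0.18  0.11  2.18 -0.    0.85  1.88] F [ 0.1 -0.2 -2.6] open 0.128 t 17.3
```

View pics/a6.png

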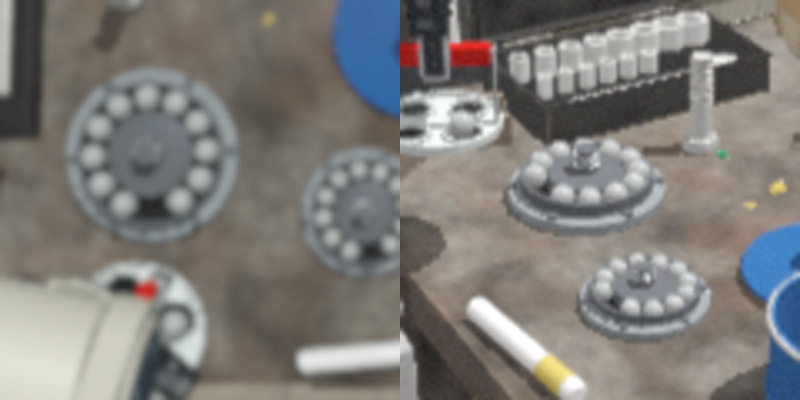

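The tray is level with the ball in its pocket (top panel (175,320)), just outside the big base on the gap side (gap at (153,210)). Handing in.

```bash
python3 -c "
from rig import sign_off
print(sign_off())"
```

```text
the job is handed in; nothing more can be done
None
```

The job is handed in, but sign-off returned no verdict: the lid lies flat on clear bench, and the tray is held level and still about 10 cm up, just outside the gap side of the big turntable base, with the ball in its pocket.

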